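Slide the round tile into the turned trivet

TASK

The round ceramic tile is lying flat on top of the turned wooden trivet, part way over the edge of its round recess. With the fingertips, push it gently across the rim until it drops into the recess and lies flat and fully home, flush with the wood; slide it, do not pick it up. Do not push the tile off the trivet or shove the trivet along the bench, and leave the wax tin, cork block and gouge where they are; finish with the hand clear.

Things in the scene. Friction and masses are not known exactly. Their poses are not given: they have to be found in the camera images.
- tile: Loose round ceramic tile, white glazed top on a terracotta body, 80 mm diameter, 8 mm thick, 90 g. Origin at the centre of its underside, z up out of the glazed face. It starts flat on the trivet's top, its centre 51 to 60 mm from the trivet's in any direction, overhanging the recess. Once its centre passes the recess edge it tips in, its trailing edge rising up to 8 mm until it clears the rim.
- trivet: Loose turned brown wooden trivet, a disc 190 mm in diameter and 24 mm high with a flat top, 0.5 kg, standing on the mat, held only by friction. Origin at the centre of its underside, z up. In the middle of its top is a round recess, 84 mm diameter, 8 mm deep (2 mm clearance all round the tile), flat floor, upright walls; around it a flat rim 53 mm wide.
- recess (a point): Centre of the floor of the trivet's recess, on the trivet's axis, 16 mm above the trivet's underside and 8 mm below its top face. The tile is home when its origin is here.
- mat: Fixed thin black rubber non-slip mat, 340 x 580 mm, 3 mm thick, lying on the bench under the work. Origin at the centre of its underside, on the bench top.
- wax_tin: Bystander: closed round metal tin of wax, 75 mm diameter, 28 mm high. Origin at the centre of its underside.
- cork_block: Bystander: cork sanding block 110 x 60 x 32 mm lying flat, long side along its x. Origin at the centre of its underside.
- gouge: Bystander: wood-carving gouge with a dark turned handle and fluted steel blade, lying along its x (blade to +x), 260 mm long, 28 mm at its thickest. Origin at the middle of its length, at its underside.
There are look-alikes about, which are no part of the job. Leave any black, green or yellow look-alike of the tile alone.

How it is judged:
At the end, for the whole second after the job is handed in: The tile lies at rest in the recess: its centre within 4 mm of the recess's axis, its underside within 1.8 mm of the recess floor, parallel to the trivet within 0.03 rad. The trivet stands flat and at rest within 30 mm of where it began (horizontal distance between tile and recess below 0.004 m and z of tile in the frame of recess between -0.0018 and 0.0018 m and angle between the z axis of tile and the z axis of trivet, either way round below 0.03 rad and linear speed of each of tile, trivet below 0.01 m/s and angle between trivet's own z axis and vertical below 0.03 rad and distance of trivet from where it was at the start of the episode below 0.03 m); the robot touches nothing.
It fails at once if the tile is picked up (its underside centre more than 8 mm above the trivet's top face) (z of tile in the frame of trivet above 0.032 m).
It fails at once if the tile is pushed off the trivet (its centre more than 85 mm from the trivet's axis) (horizontal distance between tile and trivet above 0.085 m).
It fails at once if the tile is pressed with more than 40 N (contact force between the fingers and tile above 40 N).
It fails at once if the trivet is shoved more than 30 mm, lifted more than 10 mm or tipped more than 0.15 rad (distance of trivet from where it was at the start of the episode above 0.03 m or angle between trivet's own z axis and vertical above 0.15 rad or height (world z) of trivet above 0.013 m).
It fails at once if the wax tin, cork block or gouge is displaced by more than 20 mm (distance of any of wax_tin, cork_block, gouge from where it was at the start of the episode above 0.02 m).
It also fails if it takes over 32 s, if anything falls off the work surface, if the arm or the gripper's body presses on something with over 40 N, if the wrist force passes 120 N, or if a joint passes its speed limit or range.

ROBOT

A 6-joint arm with a two-finger parallel gripper is mounted at the origin on the work surface. World frame = base frame: x ahead of the robot, y to its left, z up, the work surface at z = 0. Lengths are in m, angles in rad, forces in N, time in s.
With the tool pointing down it reaches from about 0.375 to 0.9 m from the base axis. Payload 3.1 kg.
Tool frame: the origin (TCP) lies on the centre line of the jaws, within the pads' length; the fingertips stand robot.tcp_to_tips ahead of it and the grasp point (between the pads) lies 3 mm ahead of it (robot.tcp_to_tips is the distance from the TCP to the fingertips, in m); z points along the fingers, y is the line along which they close (so a half turn about z gives the same grasp; the last joint's range is limited). The gripper opens to 87 mm and grips with 3 to 60 N. Pads are 19 mm wide; open, the fingers measure 117 mm over their backs; the gripper's body (75 mm by 190 mm) begins 51 mm behind the grasp point.
Start: joints at [-1.288, 0.527, 1.433, -0, 1.181, -0.178], TCP at [0.278, -0.559, 0.245] pointing down, gripper open.
Joint ranges: [-3.08, 3.08], [-0.75, 2.2], [0.22, 2.44], [-1.43, 4.57], [0, 2.65], [-2.85, 2.85]. Speed limits (rad/s): [2.79, 2.79, 3.14, 3.14, 3.14, 3.14].

INTERFACE

Orientations are given as a unit quaternion [x, y, z, w].
In Python, from rig import robot gives the robot as it stands. The module is installed in compiled form; this text tells all that it offers.
- The arm moves only by the shell command python3 -m jog 'ROWS' [FORCE]. ROWS is JSON, one flat list of numbers, 5 for each row, row after row: the finger opening in m, from 0 to 0.087, then the shift along the tool's x, y, z in m, then the turn about the tool's z in units of 10 degrees (1.0 is 10 degrees). In form: [claw, x, y, z, roll, claw, x, y, z, roll, ...]. A call has 1 to 20 rows; each row shifts and turns the commanded pose from where the row before left it, along the tool's axes as they then stand; what a row does not reach is not made up. A row lasts 1/8 s, in which the tool goes at most 62.5 mm and 10.7 degrees, less where a joint would pass 70% of its speed; a pose out of reach is approached as far as the arm can. A call with a gripper value outside its range is refused whole. The fingers move at their own pace and stop on an object; FORCE is the grip in N (left out, the last holds). Time passes only in rows, so rows that do not move let the fingers close. It gives the time, the measured TCP pose, the force, the opening and the grip force at its end, in the units of the state.
- robot.get_obs(): the state, without advancing time (a new reading comes with each control period).
- robot.camera(name): name is "scene" or "top" or "wrist"; returns the picture (480x640x3 uint8, blue, green, red); there is no depth.
- robot.camera_model(name): a dict with "fx", "fy", "cx", "cy" (pixels), "distortion" ([k1, k2, p1, p2, k3] as OpenCV has them; the pictures are not rectified), "R" (3x3) and "t" (3): a world point X has camera coordinates R X + t; the wrist camera has in their place "tool_from_camera" (4x4, takes a point from camera to tool coordinates, whose origin is the TCP and whose axes are the flange's). Camera axes: x right, y down, z forward; pixel columns grow to the right and rows downward; lengths in m; the calibration is good to about 2 mm. A picture is of the moment at which its call begins: read the wrist's pose just before it. camera_model takes no time and is no camera call.
- robot.hand_in(): hands the job in; it is judged then, once.
Trained networks look in the newest picture that a camera, given by its name, has taken for a name from the list of things; names that differ only in an ending like _2 or _b are one class to them, and where a whole thing is asked for, a point or a joint stands for the part that bears it (a point fixed in the world has none). Each returns a list of dicts, best first, with "conf" (0 to 1); they miss things now and then, are a little off and sometimes report something else, mostly with a low value. They report only what shows in the picture. A call takes as long as a camera call. They do not tell look-alikes from the thing itself.
- robot.look_for(camera, label): "extent" ([centre column, centre row, width, height] in pixels, round what is visible of it).
- robot.outline_of(camera, label): "region" (480x640 bool, what is visible of it) and "extent" ([centre column, centre row, width, height] in pixels, round what is visible of it).
The state is a dict: "time": time; "q": joint angles; "joint_velocities": joint speeds; "joint_torque": joint torques, N m; "position": TCP position; "tool_rot": TCP orientation; "ft_force": force on the tool from outside, world axes, zero at the start; "moment": the same for the moment, N m; "grip_width": finger opening in m; "grip_force": force on a finger pad.
Only numpy, scipy, OpenCV 4.12 (cv2) and the standard library are available. Lean on these libraries where they do the work, as an engineer would, in place of code of your own. Each camera call takes 0.05 s, during which the arm holds its last target. There are 200 camera calls.

## Working session

There is one attempt and no reset: what is moved stays moved. The work goes in short steps, Python scripts to look and compute and a shell command to move; the robot and the scene stay as the last step left them, time stands still between calls to the robot, and variables do not carry over. Pictures are saved under pics/ and viewed, at most 10 in all, crops included, and the job is handed in when it is done.

```bash
mkdir -p pics
cat > h.py <<'E'
import numpy as np, cv2
from rig import robot
def ray(cam,uv,z):
    m=robot.camera_model(cam);K=np.array([[m['fx'],0,m['cx']],[0,m['fy'],m['cy']],[0,0,1]])
    p=cv2.undistortPoints(np.array(uv,float).reshape(-1,1,2),K,np.array(m['distortion'],float)).reshape(-1,2)
    R=np.array(m['R']);t=np.array(m['t']);d=np.c_[p,np.ones(len(p))]@R;c=-R.T@t
    return c+d*((z-c[2])/d[:,2])[:,None]
E
python3 - <<'E'
from h import *
print(robot.tcp_to_tips); o=robot.get_obs(); print(o['time'],o['position'],o['tool_rot'])
im=[]
for c in('top','scene'):
    i=robot.camera(c);cv2.imwrite(f'pics/{c}0.png',i)
    for l in('tile','trivet','wax_tin','cork_block','gouge'):
        for d in robot.look_for(c,l):
            if d['conf']>.2: print(c,l,round(d['conf'],2),np.round(d['extent']),ray(c,d['extent'][:2],.027)[0].round(3))
E
```

```text
0.022
0.0 [ 0.27832274 -0.55885903  0.24357364] [ 9.73454942e-01  2.28876191e-01 -5.13035546e-05 -1.07801672e-03]
top tile 0.96 [264. 150.  42.  42.] [0.806 0.155 0.027]
top tile 0.91 [361. 145.  38.  36.] [ 0.819 -0.034  0.027]
top tile 0.89 [327. 277.  40.  44.] [0.561 0.029 0.027]
top tile 0.58 [478. 252.  42.  41.] [ 0.614 -0.261  0.027]
top trivet 0.63 [295. 278. 105. 103.] [0.558 0.091 0.027]
top wax_tin 0.85 [169. 304.  41.  37.] [0.506 0.332 0.027]
top cork_block 0.8 [168. 226.  43.  63.] [0.655 0.338 0.027]
top gouge 0.84 [410. 264.  30. 138.] [ 0.589 -0.128  0.027]
scene tile 0.9 [192. 262.  31.  25.] [ 0.647 -0.254  0.027]
scene tile 0.77 [295. 323.  39.  33.] [ 0.854 -0.027  0.027]
scene tile 0.71 [316. 235.  39.  22.] [0.564 0.035 0.027]
scene tile 0.59 [387. 314.  38.  31.] [0.844 0.157 0.027]
scene trivet 0.95 [340. 236.  75.  47.] [0.571 0.094 0.027]
scene wax_tin 0.78 [431. 224.  28.  21.] [0.536 0.33  0.027]
scene cork_block 0.68 [451. 261.  30.  38.] [0.687 0.335 0.027]
scene gouge 0.63 [249. 253.  17.  75.] [ 0.622 -0.125  0.027]
```

View pics/top0.png

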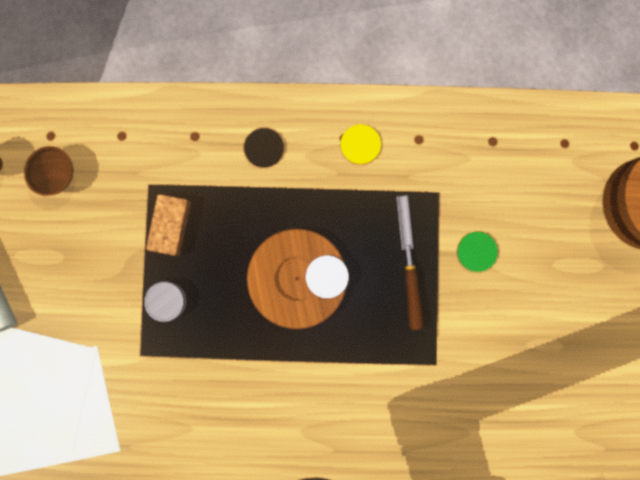

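View pics/scene0.png

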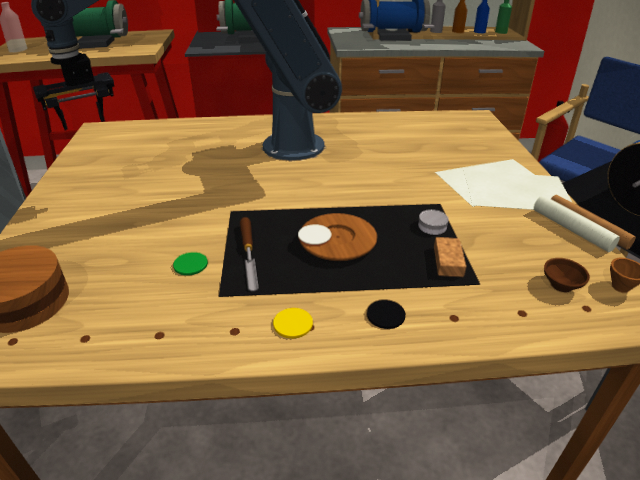

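The white disc on the trivet, at top (327,277), is the tile. The look-alikes are black (264,147), yellow (361,144) and green (478,251). Next I'll fit circles to the white tile and the trivet and check a close crop.

Run:
```python
from h import *
i=robot.camera('top');cv2.imwrite('pics/crop.png',cv2.resize(i[215:340,230:365],None,fx=4,fy=4,interpolation=cv2.INTER_CUBIC))
def fit(mask,z):
    c=max(cv2.findContours(mask.astype(np.uint8),0,1)[0],key=cv2.contourArea).reshape(-1,2)
    P=ray('top',cv2.convexHull(c).reshape(-1,2),z)[:,:2]
    a=np.linalg.lstsq(np.c_[2*P,np.ones(len(P))],(P**2).sum(1),rcond=None)[0]
    return a[:2].round(4),np.sqrt(a[2]+a[:2]@a[:2]).round(4)
sub=np.zeros(i.shape[:2],bool);sub[215:345,235:365]=1
print('tile',fit((i.min(2)>130)&sub,.035))
print('triv',fit((i.max(2)>55)&sub,.027))
for l,z in(('tile',.035),('trivet',.027)):
    for d in robot.outline_of('top',l):
        if 215<d['extent'][1]<345 and 235<d['extent'][0]<365: print(l,d['conf'],fit(d['region'],z))
# recess arc / centre dot check
print('dot approx',ray('top',[[297,278.5]],.019))
```

```text
tile (array([0.5625, 0.0305]), np.float64(0.0408))
triv (array([0.5581, 0.0875]), np.float64(0.0979))
tile 0.56 (array([0.562 , 0.0305]), np.float64(0.0398))
trivet 0.97 (array([0.5574, 0.0883]), np.float64(0.0953))
dot approx [[0.55756782 0.08699041 0.019     ]]
```

View pics/crop.png

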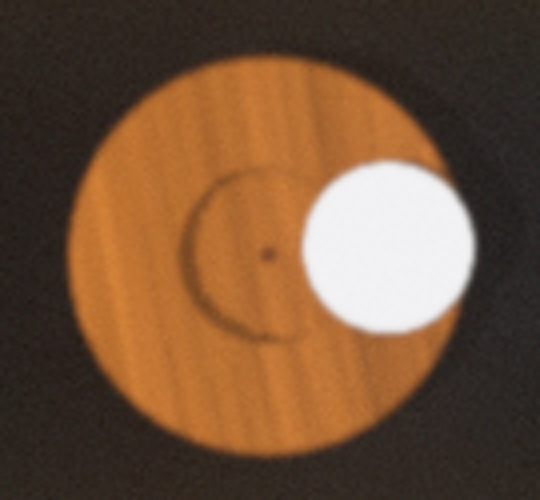

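The crop shows the white tile alone, centred at crop (389,247). It sits right of the recess, whose centre dot is at (268,254). The tile is at (0.562, 0.0305) and the recess at about (0.5577, 0.087), so the push runs 57 mm along 94.5°. I'll approach behind the tile with the fingers at 40 mm to cradle it.

```bash
python3 -m jog '[0.04,0.041,-0.0285,0,0, 0.04,0.041,-0.0285,0,0, 0.04,0.041,-0.0285,0,0, 0.04,0.041,-0.0285,0,0, 0.04,0.041,-0.0285,0,0, 0.04,0.041,-0.0285,0,0, 0.04,0.041,-0.0285,0,0, 0.04,0.041,-0.0285,0,0, 0.04,0.041,-0.0285,0,0, 0.04,0.041,-0.0285,0,0, 0.04,0.041,-0.0285,0,0, 0.04,0.041,-0.0285,0,0, 0.04,0,0,0,-0.97, 0.04,0,0,0,-0.97, 0.04,0,0,0,-0.97, 0.04,0,0,0,-0.97, 0.04,0,0,0,-0.97, 0.04,0,0,0,-0.97, 0.04,0,0,0,-0.97, 0.04,0,0,0,0]' 5
cat > st.py <<'E'
from h import *
from scipy.spatial.transform import Rotation as Ro
o=robot.get_obs();R=Ro.from_quat(o['tool_rot']).as_matrix();p=np.array(o['position'])
print(o['time'],p.round(4),'tips z',round(p[2]-.022,4),'x ang',np.degrees(np.arctan2(R[1,0],R[0,0])).round(2),'w',o['grip_width'],'F',np.round(o['ft_force'],1))
for n,t in(('tile0',[.5622,.0305,.035]),('recess',[.5577,.0872,.027])): print(n,'in tool',(R.T@(np.array(t)-p)).round(4))
E
python3 st.py
```

```text
time: 3.25
position: [0.5666, -0.0341, 0.2446]
tool_rot: [0.68, 0.733, 0.0, 0.0]
ft_force: [0.8, 0.7, -0.8]
grip_width: 0.0404
grip_force: 0.0
3.25 [ 0.5666 -0.0341  0.2446] tips z 0.2226 x ang 94.24 w 0.04035068838434218 F [ 0.8  0.7 -0.8]
tile0 in tool [0.0648 0.0004 0.2096]
recess in tool [1.217e-01 1.000e-04 2.176e-01]
```

```bash
python3 -m jog '[0.04,0,0,0.03,0, 0.04,0,0,0.03,0, 0.04,0,0,0.03,0, 0.04,0,0,0.03,0, 0.04,0,0,0.03,0, 0.04,0,0,0.02,0, 0.04,0,0,0.014,0, 0.04,0,0,0.009,0, 0.04,0,0,0,0, 0.04,0,0,0,0]'; python3 st.py
```

```text
time: 4.5
position: [0.5671, -0.0342, 0.0522]
tool_rot: [0.68, 0.733, 0.0, 0.001]
ft_force: [0.1, -0.4, -0.3]
grip_width: 0.0398
grip_force: 0.0
4.5 [ 0.5671 -0.0342  0.0522] tips z 0.0302 x ang 94.34 w 0.03982819357905813 F [ 0.1 -0.4 -0.3]
tile0 in tool [ 0.0649 -0.      0.0172]
recess in tool [ 0.1218 -0.0002  0.0251]
```

```bash
python3 -m jog '[0.04,0.008,0,0,0, 0.04,0.006,0,0,0, 0.04,0.004,0,0,0, 0.04,0.004,0,0,0, 0.04,0.004,0,0,0, 0.04,0.004,0,0,0, 0.04,0.004,0,0,0, 0.04,0.004,0,0,0, 0.04,0.004,0,0,0, 0.04,0.004,0,0,0, 0.04,0.004,0,0,0, 0.04,0.004,0,0,0, 0.04,0,0,0,0]'; python3 st.py
python3 - <<'E'
from h import *
for c,b in(('scene',(200,260,270,400)),('wrist',None)):
    i=robot.camera(c)
    if b: i=cv2.resize(i[b[0]:b[1],b[2]:b[3]],None,fx=4.8,fy=4.8,interpolation=2)
    else: i=cv2.resize(i,(624,468))
    cv2.imwrite(f'pics/{c}1.png',i)
a,b=[cv2.imread(f'pics/{c}1.png') for c in('scene','wrist')]
b=b[:600-288] if 0 else cv2.resize(b,(416,312))
m=np.zeros((600,max(a.shape[1],416),3),np.uint8);m[:a.shape[0],:a.shape[1]]=a;m[288:600,:416]=b
cv2.imwrite('pics/mid1.png',m)
E
```

```text
time: 6.12
position: [0.5624, 0.0202, 0.0515]
tool_rot: [0.68, 0.734, 0.0, -0.0]
ft_force: [-0.5, -0.3, 0.7]
grip_width: 0.04
grip_force: 0.0
6.125 [0.5624 0.0202 0.0515] tips z 0.0295 x ang 94.38 w 0.03998363493130159 F [-0.5 -0.3  0.7]
tile0 in tool [0.0103 0.0006 0.0165]
recess in tool [0.0671 0.0005 0.0245]
```

View pics/mid1.png

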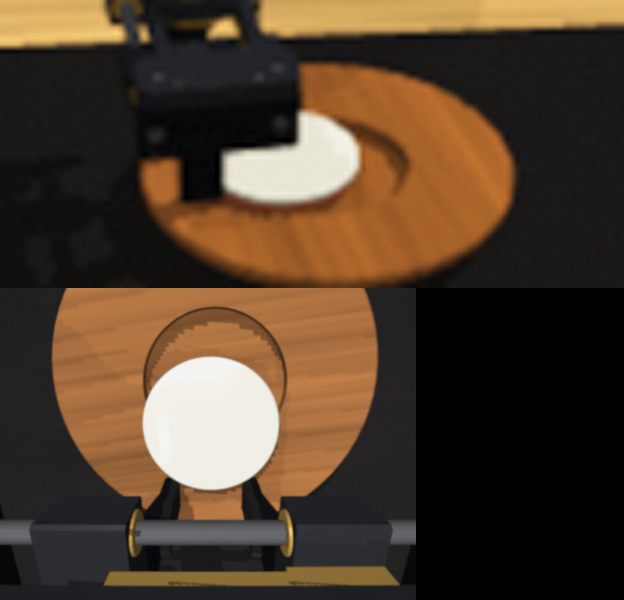

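Wrist view: the tile (211,423 in the montage) is cradled by both fingers and sliding. The recess centre is near (215,378), about 2 mm to the right and 23–27 mm ahead. I'll continue with a small +y correction.

```bash
python3 -m jog '[0.04,0.003,0.0005,0,0, 0.04,0.003,0.0005,0,0, 0.04,0.003,0.0005,0,0, 0.04,0.003,0.0005,0,0, 0.04,0.003,0,0,0, 0.04,0.003,0,0,0, 0.04,0.002,0,0,0, 0.04,0,0,0,0]'; python3 st.py
python3 - <<'E'
from h import *
a=robot.camera('scene')[200:260,270:400];a=cv2.resize(a,None,fx=4.8,fy=4.8,interpolation=2)
b=cv2.resize(robot.camera('wrist'),(416,312))
m=np.zeros((600,624,3),np.uint8);m[:a.shape[0],:a.shape[1]]=a;m[288:600,:416]=b
cv2.imwrite('pics/mid2.png',m)
E
```

```text
time: 7.22
position: [0.5628, 0.0402, 0.0515]
tool_rot: [0.68, 0.734, 0.0, -0.0]
ft_force: [-0.2, 0.2, -0.6]
grip_width: 0.0399
grip_force: 0.0
7.225 [0.5628 0.0402 0.0515] tips z 0.0295 x ang 94.36 w 0.03990165607984844 F [-0.2  0.2 -0.6]
tile0 in tool [-0.0096 -0.0013  0.0165]
recess in tool [ 0.0473 -0.0015  0.0245]
```

View pics/mid2.png

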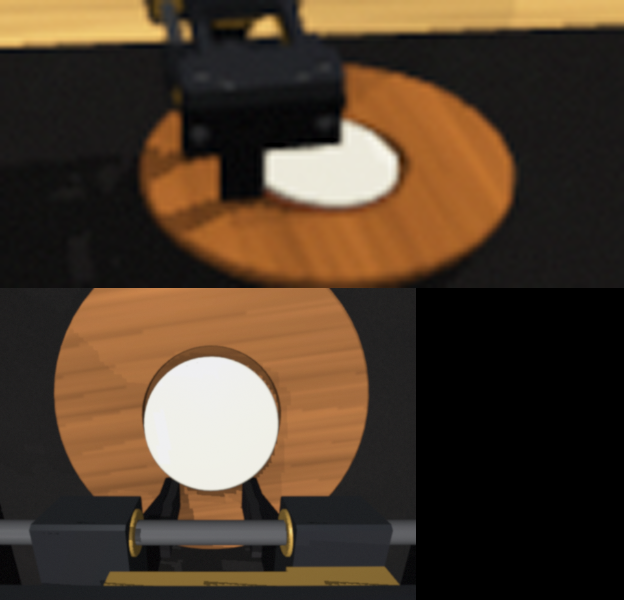

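The tile is now laterally centred (211 against 211) and tipping in, with a gap of about 5 mm left at the far wall. I'll finish the push.

```bash
python3 -m jog '[0.04,0.0015,0,0,0, 0.04,0.0015,0,0,0, 0.04,0.001,0,0,0, 0.04,0.001,0,0,0, 0.04,0.001,0,0,0, 0.04,0,0,0,0]'; python3 st.py
python3 - <<'E'
from h import *
a=robot.camera('scene')[200:260,270:400];a=cv2.resize(a,None,fx=4.8,fy=4.8,interpolation=2)
b=cv2.resize(robot.camera('wrist'),(416,312))
m=np.zeros((600,624,3),np.uint8);m[:a.shape[0],:a.shape[1]]=a;m[288:600,:416]=b
cv2.imwrite('pics/mid3.png',m)
E
```

```text
time: 8.07
position: [0.5624, 0.0459, 0.0516]
tool_rot: [0.68, 0.734, -0.0, -0.0]
ft_force: [-0.5, -0.5, -0.1]
grip_width: 0.04
grip_force: 0.0
8.075 [0.5624 0.0459 0.0516] tips z 0.0296 x ang 94.37 w 0.04000074981005575 F [-0.5 -0.5 -0.1]
tile0 in tool [-0.0154 -0.0014  0.0166]
recess in tool [ 0.0415 -0.0016  0.0246]
```

View pics/mid3.png

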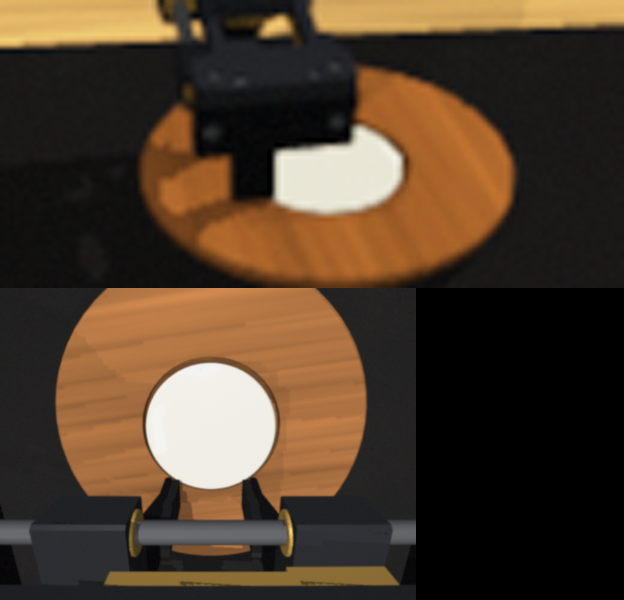

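The tile appears to have dropped: it looks smaller (132 px) and has an even dark ring round it. I'll back off, lift clear and check.

```bash
python3 -m jog '[0.04,-0.01,0,0,0, 0.04,-0.02,0,0,0, 0.04,-0.01,0,-0.02,0, 0.04,0,0,-0.04,0, 0.04,0,0,-0.04,0, 0.04,0,0,-0.03,0, 0.04,0,0,0,0, 0.04,0,0,0,0]'; python3 st.py
python3 - <<'E'
from h import *
a=robot.camera('scene')[200:260,270:400];a=cv2.resize(a,None,fx=4.8,fy=4.8,interpolation=2)
w=robot.camera('wrist');b=cv2.resize(w,(416,312))
t=robot.camera('top');m=np.zeros((600,624,3),np.uint8);m[:288]=a;m[288:,:416]=b
cv2.imwrite('pics/end.png',m)
# wrist: tile and trivet fitted on world planes
from scipy.spatial.transform import Rotation as Ro
o=robot.get_obs();T=np.eye(4);T[:3,:3]=Ro.from_quat(o['tool_rot']).as_matrix();T[:3,3]=o['position']
C=robot.camera_model('wrist');W=T@np.array(C['tool_from_camera']);K=np.array([[C['fx'],0,C['cx']],[0,C['fy'],C['cy']],[0,0,1]])
hsv=cv2.cvtColor(w,cv2.COLOR_BGR2HSV)
c=max(cv2.findContours(((hsv[...,1]<60)&(hsv[...,2]>140)).astype(np.uint8),0,1)[0],key=cv2.contourArea)
p=cv2.undistortPoints(c.astype(float),K,np.array(C['distortion'],float)).reshape(-1,2)
d=np.c_[p,np.ones(len(p))]@W[:3,:3].T
for z in(.027,.031,.035):
    P=(W[:3,3]+d*((z-W[2,3])/d[:,2])[:,None])[:,:2]
    a=np.linalg.lstsq(np.c_[2*P,np.ones(len(P))],(P**2).sum(1),rcond=None)[0]
    (e,ax,an)=cv2.fitEllipse((P*1e4).astype(np.float32))
    print(z,a[:2].round(4),np.sqrt(a[2]+a[:2]@a[:2]).round(4),'axes mm',np.array(ax)/10)
E
```

```text
time: 9.18
position: [0.5649, 0.0051, 0.1809]
tool_rot: [0.68, 0.733, -0.0, -0.001]
ft_force: [-0.9, 0.7, -1.0]
grip_width: 0.0399
grip_force: 0.0
9.175 [0.5649 0.0051 0.1809] tips z 0.1589 x ang 94.3 w 0.039890442322858835 F [-0.9  0.7 -1. ]
tile0 in tool [ 0.0255 -0.0006  0.1459]
recess in tool [ 0.0824 -0.0008  0.1539]
0.027 [0.5599 0.087 ] 0.0396 axes mm [79.20383911 79.36420898]
0.031 [0.5599 0.087 ] 0.0391 axes mm [78.11940918 78.27757568]
0.035 [0.5599 0.0871] 0.0386 axes mm [77.03497314 77.19094849]
```

View pics/end.png

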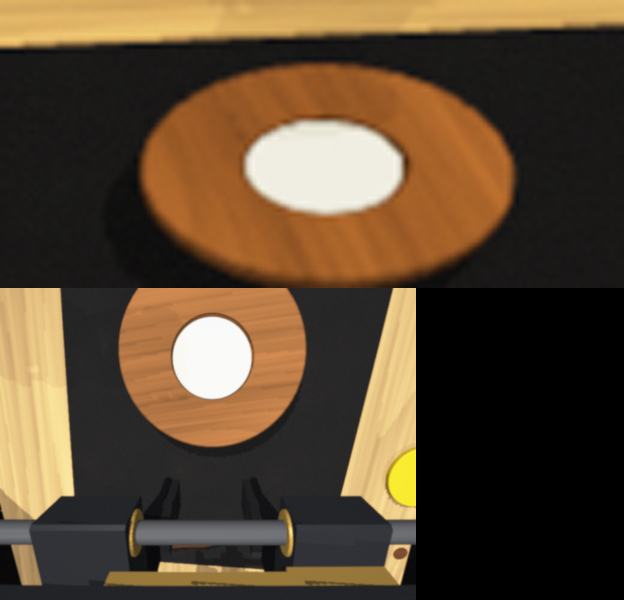

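The final view shows the tile flush in the recess: its fit on the rim-height plane is round with radius 39.6 mm, a narrow dark gap runs round it, and no terracotta shows. The trivet hasn't visibly moved and the hand is clear.

```bash
python3 -c "
from rig import robot
print(robot.hand_in())"
```

```text
the job is handed in; nothing more can be done
None
```

I slid the tile into the trivet's recess, where the last pictures show it flat and flush with the wood, and handed the job in with the hand clear at about 9 s of the 32 s; no verdict came back.

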